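# Pack the tube offcut that fits and close the parts box

## Robot

A 6-joint arm with a two-finger parallel gripper is mounted at the origin on a cart in front of the work surface, level with it; the furniture and walls round the work are solid. World frame = base frame: x ahead of the robot, y to its left, z up, the work surface at z = 0. Lengths are in m, angles in rad, forces in N, time in s.
With the tool pointing down it reaches from about 0.375 to 0.975 m from the base axis. Payload 3.8 kg.
Tool frame: the origin (TCP) lies at the very end of the fingers, on their centre line; the grasp point (between the pads) lies r.tcp_to_grasp behind it (r.tcp_to_grasp is the distance from the TCP to the grasp point, in m); x points along the fingers, z is the direction in which the jaws open and shut, and the axes are right-handed (so a half turn about x gives the same grasp; the last joint's range is limited). The gripper opens to 88 mm and grips with 3 to 60 N. Pads are 18 mm wide; open, the fingers measure 123 mm over their backs; the gripper's body (75 mm by 187 mm) begins 45 mm behind the grasp point.
Start: joints at [1.132, 0.264, 1.604, -0, 1.274, -0.037], TCP at [0.264, 0.621, 0.239] pointing down, gripper open.
Joint ranges: [-2.63, 2.63], [-0.94, 2.18], [0.31, 2.57], [-1.31, 4.45], [0, 2.66], [-2.55, 2.55]. Speed limits (rad/s): [2.57, 2.57, 3.14, 3.14, 3.14, 3.14].

## Interface

Orientations are given as a unit quaternion [w, x, y, z].
In Python, from cell import observe, cams, ticket, finder, r gives the robot as it stands.
- The arm moves only by the tool jog_arm, never from a script. Its argument "deltas" is a list of rows, each a list of 3 entries, a list of its own where there are three numbers: the turn, a rotation vector about the tool's x, y, z in degrees, then the shift along the tool's x, y, z in cm, then the opening, from -1 (shut) to 1 (fully open), so that 0 is half open. In form: [[[rx, ry, rz], [tx, ty, tz], fingers], ...]. A call has 1 to 20 rows; each row shifts and turns the commanded pose from where the row before left it, along the tool's axes as they then stand; what a row does not reach is not made up. A row lasts 1/8 s, in which the tool goes at most 62.5 mm and 10.7 degrees, less where a joint would pass 70% of its speed; a pose out of reach is approached as far as the arm can. A call with a gripper value outside its range is refused whole. The fingers move at their own pace and stop on an object; "force" is the grip in N (left out, the last holds). Time passes only in rows, so rows that do not move let the fingers close. It gives the time, the measured TCP pose, the force and the opening at its end, in the units of the state.
- observe(): the state, without advancing time (a new reading comes with each control period).
- cams.snapshot(name): name is "scene" or "top" or "wrist"; returns a dict with "img" (384x512x3 uint8, red, green, blue), "fx", "fy", "cx", "cy" (pixels), "rvec" (rotation vector, rad) and "tvec" (3), from world to camera coordinates, as OpenCV has them. Camera axes: x right, y down, z forward; pixel columns grow to the right and rows downward; lengths in m; the calibration is good to about 2 mm. A picture is of the moment at which its call begins. There is no depth.
- ticket.close_job(): hands the job in, once; it reports no verdict.
Trained networks look in a picture, given as the dict that the camera call returned (one of the last four; its "shot" number tells which), for a name from the list of things; names that differ only in an ending like _2 or _b are one class to them, and where a whole thing is asked for, a point or a joint stands for the part that bears it (a point fixed in the world has none). Each returns a list of dicts, best first, with "score" (0 to 1); they miss things now and then, are a little off and sometimes report something else, mostly with a low value. They report only what shows in the picture. A call takes as long as a camera call. They do not tell look-alikes from the thing itself.
- finder.regions_of(picture, label): "mask" (384x512 bool, what is visible of it) and "extent" ([left, top, right, bottom] in pixels, round what is visible of it).
- finder.pinpoint(picture, label): "location" ([row, column] in pixels: a listed point, or the origin of a listed thing).
The state is a dict: "clock": time; "joint_positions": joint angles; "dq": joint speeds; "joint_efforts": joint torques, N m; "tool_pos": TCP position; "tcp_rot": TCP orientation; "contact_force": force on the tool from outside, world axes, zero at the start; "torque": the same for the moment, N m; "gripper_width": opening from 0.0 (shut) to 1.0 (fully open).
Only numpy, scipy, OpenCV 4.12 (cv2) and the standard library are available. Lean on these libraries where they do the work, as an engineer would, in place of code of your own. Each camera call takes 0.05 s, during which the arm holds its last target. There are 200 camera calls.

## Task

Two tube offcuts, a low round brown one and a taller square black one, stand on the bench to the right of the open blue parts box. Stand the one that is short enough to go under the lid, the low brown ring, upright in the empty right-hand pocket of the box, then close the lid fully. Leave the black square offcut where it stands.

Things in the scene. Friction and masses are not known exactly. Their poses are not given: they have to be found in the camera images.
- ring_mid (a point): The low brown (tan) tube ring, a round tube offcut standing on its end: outside diameter 56 mm, height 55 mm, open top and bottom, 0.1 to 0.2 kg. This point is at its centre, half-way up; z up along the tube.
- square_mid (a point): A black square steel tube offcut with a drilled hole, standing on its end, 66 x 65 mm, height 110 mm: too tall for the box. This point is at its centre, half-way up. Leave it alone.
- pocket (a point): Centre of the floor of the empty right-hand pocket (140 mm x by 142 mm y, 62 mm deep) of the blue parts box; this floor is 5 mm above the bench. The box is fixed, 150 (x) by 300 (y) by 67 mm high, walls 5 mm, a divider in the middle; the left pocket already holds a white pipe elbow. x points to the back (hinge) wall, y to the left pocket, z up.
- box_lid_hinge (a point): Middle of the hinge line, on the top of the box's back wall: from the pocket point 75 mm along x, 74 mm along y, 62.5 mm up. It turns with the lid.
- box_lid_handle (a point): Outer end of the black knob on the outside of the lid (35 mm proud of the lid), on the middle line, 120 mm from the hinge. With the lid open the knob points to the back, away from the robot; with it closed, up.
- box_lid (a joint): Angle of the blue lid (flat plate 150 x 300 mm, 6 mm thick, hinged along the back edge of the box): 0 closed flat on the rim, 1.57 standing upright, grows as it opens, stop at 1.9. It starts at 1.55 to 1.8. Stiff hinge: the lid stays where it is left; 2 to 6 N near its free edge, from behind and then from above, swings it shut.
Not all that is in view belongs to the job. There is more than one size of the part that bears ring_mid; the job needs the middle-sized.

How it is judged:
On the way:
1. the brown ring stands upright on the floor of the right-hand pocket while the lid is still open (x of ring_mid in the frame of pocket between -0.05 and 0.05 m and y of ring_mid in the frame of pocket between -0.055 and 0.055 m and z of ring_mid in the frame of pocket between 0.015 and 0.036 m and angle between ring_mid's own z axis and vertical below 0.17 rad and value of joint box_lid above 0.8 rad), for 0.2 s.
At the end, for the whole second after the job is handed in: The brown ring stands upright (within 10 degrees) on the floor of the right-hand pocket, the lid is closed (within 0.06 rad, 9 mm at its front edge), and the black square offcut was left where it stood (x of ring_mid in the frame of pocket between -0.05 and 0.05 m and y of ring_mid in the frame of pocket between -0.055 and 0.055 m and z of ring_mid in the frame of pocket between 0.015 and 0.036 m and angle between ring_mid's own z axis and vertical below 0.17 rad and value of joint box_lid below 0.06 rad); the robot touches nothing.
It fails at once if the black square offcut was moved by more than 30 mm (distance of square_mid from where it was at the start of the episode above 0.03 m).
It also fails if it takes over 61 s, if anything falls off the work surface, if the arm or the gripper's body presses on something with over 40 N, if the wrist force passes 120 N, or if a joint passes its speed limit or range.

## Working session

There is one attempt and no reset: what is moved stays moved. The work goes in short steps, Python scripts to look and compute and a tool call to move; the robot and the scene stay as the last step left them, time stands still between calls to the robot, and variables do not carry over. Pictures are saved under pics/ and viewed, on a budget of 10 in all, crops included, one or two more only if the job needs it, and the job is handed in when it is done.

Besides the shell and the picture viewer there is one more tool, called after "Call:" in YAML: its name, and indented under it one key for each argument. jog_arm: Moves the arm, as the interface text tells. Its arguments: {"type":"object","properties":{"deltas":{"type":"array"},"force":{"type":"number"}},"required":["deltas"]}

```bash
ls; mkdir -p pics; cat > h.py <<'E'
import numpy as np, cv2
from cell import observe, cams, ticket, finder, r
def P(s):
    R=cv2.Rodrigues(np.array(s['rvec'],float))[0]; return R,np.array(s['tvec'],float)
def ray(s,row,col):
    R,t=P(s); d=R.T@np.array([(col-s['cx'])/s['fx'],(row-s['cy'])/s['fy'],1]); return -R.T@t,d
def atz(s,row,col,z):
    o,d=ray(s,row,col); return o+d*(z-o[2])/d[2]
def tri(obs):
    A=np.zeros((3,3));b=np.zeros(3)
    for s,(row,col) in obs:
        o,d=ray(s,row,col); d/=np.linalg.norm(d); M=np.eye(3)-np.outer(d,d); A+=M;b+=M@o
    return np.linalg.solve(A,b)
def proj(s,p):
    R,t=P(s); c=R@np.array(p)+t; return s['fy']*c[1]/c[2]+s['cy'], s['fx']*c[0]/c[2]+s['cx']
def save(s,n,k=1): cv2.imwrite(n,cv2.resize(s['img'][:,:,::-1],None,fx=k,fy=k))
E
python3 - <<'E'
from h import *
print(r.tcp_to_grasp, observe())
S={n:cams.snapshot(n) for n in("scene","top")}
cv2.imwrite('pics/a.png',np.vstack([cv2.resize(S[n]['img'][:,:,::-1],(400,300)) for n in S]))
for n,s in S.items():
    save(s,f'pics/{n}0.png',1.5)
    R,t=P(s);print(n,-R.T@t,s['fx'])
    for l in("ring_mid","square_mid","pocket","box_lid_hinge","box_lid_handle"):
        print(n,l,[(np.round(d['location'],1).tolist(),round(d['score'],2)) for d in finder.pinpoint(s,l)[:5]])
E
```

```text
pics
0.0187 {'clock': 0.0, 'joint_positions': array([ 1.13208300e+00,  2.64728660e-01,  1.60536136e+00,  5.17531407e-05,
        1.27370248e+00, -3.68742762e-02]), 'dq': array([-0.00099558, -0.00080213,  0.00016755, -0.00055788,  0.00059057,
        0.00049893]), 'joint_efforts': array([-1.72454820e-03, -5.02123940e+01, -3.56867766e+01,  7.26007624e-02,
        2.95802776e-02, -1.90885007e-04]), 'tool_pos': array([0.26366966, 0.62060318, 0.23741134]), 'tcp_rot': array([ 0.58905643, -0.39054181,  0.59040271,  0.3897618 ]), 'contact_force': array([1.01690542, 0.31719918, 0.01168454]), 'torque': array([ 0.00218964,  0.02416987, -0.0142134 ]), 'gripper_width': 0.9995491501431425}
scene [0.25359414 0.47168427 0.83831236] 401.5855618205238
scene ring_mid [([198.4, 329.6], 0.72), ([172.6, 303.8], 0.65), ([164.1, 345.3], 0.51)]
scene square_mid [([142.3, 246.5], 0.69)]
scene pocket [([246.6, 247.8], 0.72)]
scene box_lid_hinge [([244.6, 202.8], 0.9)]
scene box_lid_handle [([202.2, 169.0], 0.91)]
top [ 0.33763275 -0.06084276  0.94511807] 368.3054631832161
top ring_mid [([224.3, 321.2], 0.62), ([264.5, 296.3], 0.55), ([261.5, 350.1], 0.43)]
top square_mid [([156.0, 327.0], 0.95)]
top pocket [([203.5, 215.4], 0.73)]
top box_lid_hinge [([168.7, 192.4], 0.75)]
top box_lid_handle [([124.5, 190.6], 0.78)]
```

View pics/scene0.png

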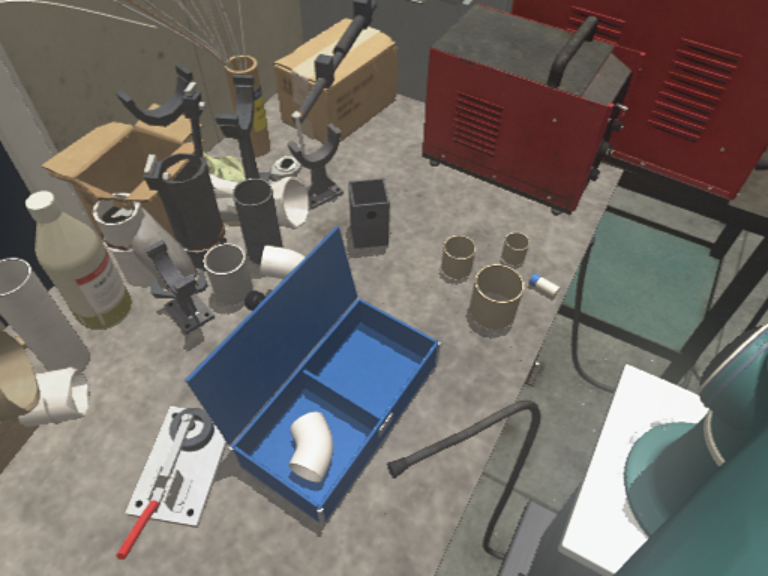

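View pics/top0.png

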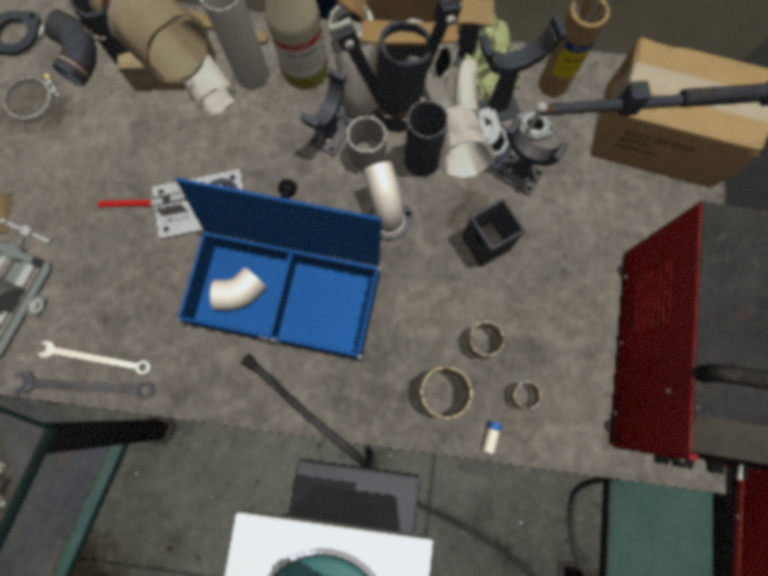

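```bash
python3 - <<'E'
from h import *
s=cams.snapshot("scene");t=cams.snapshot("top")
a={"r1":((198.4,329.6),(224.3,321.2)),"sq":((142.3,246.5),(156,327)),"pocket":((246.6,247.8),(203.5,215.4)),"hinge":((244.6,202.8),(168.7,192.4)),"handle":((202.2,169),(124.5,190.6))}
A=[(198.4,329.6),(172.6,303.8),(164.1,345.3)];B=[(224.3,321.2),(264.5,296.3),(261.5,350.1)]
for i,x in enumerate(A):
  for j,y in enumerate(B): a[f"r{i}{j}"]=(x,y)
for k,(x,y) in a.items():
    p=tri([(s,x),(t,y)]);print(k,p.round(4),np.round(np.subtract(proj(s,p),x),1),np.round(np.subtract(proj(t,p),y),1))
for n,q in(("s",s),("t",t)):
    for d in finder.regions_of(q,"ring_mid"): print(n,d['score'],d['extent'],d['mask'].sum(), q['img'][d['mask']].mean(0).round())
E
```

```text
r1 [ 0.4399 -0.2107 -0.0386] [ -8.4 -15.6] [18.2 -2.1]
sq [ 0.6471 -0.1946  0.0593] [-0.2 -0.3] [0.4 0. ]
pocket [0.4932 0.0688 0.0282] [-0.4 -1. ] [1. 0.]
hinge [0.5669 0.1335 0.0698] [-0.  -0.1] [0.1 0. ]
handle [0.6393 0.1315 0.1757] [-0.1 -0.2] [0.2 0. ]
r00 [ 0.4399 -0.2107 -0.0386] [ -8.4 -15.6] [18.2 -2.1]
r01 [ 0.3757 -0.1493  0.0345] [0.4 1.4] [-1.5 -0.1]
r02 [ 0.4148 -0.3365 -0.2083] [0.2 0.7] [-0.8 -0.1]
r10 [ 0.4768 -0.2024  0.0241] [-0.3 -0.9] [1.  0.1]
r11 [ 0.4073 -0.1284  0.1283] [ 2.8 17.4] [-18.6  -3.6]
r12 [ 0.4488 -0.2831 -0.0526] [ 2.1 16.9] [-18.3  -4.8]
r20 [ 0.4156 -0.1839  0.1401] [ -8.7 -17.3] [20.8 -2.2]
r21 [ 0.3642 -0.1355  0.1858] [-0.3 -1. ] [1.1 0. ]
r22 [ 0.3925 -0.2806  0.0296] [-0.5 -1.6] [1.9 0.1]
s 0.93 [290.1, 156.8, 317.8, 184.2] 550 [100.  92.  79.]
s 0.81 [312.9, 175.4, 350.2, 222.6] 1222 [100.  92.  79.]
s 0.79 [336.8, 156.2, 350.3, 176.5] 303 [96. 88. 76.]
t 0.74 [279.4, 245.1, 313.0, 280.2] 365 [102.  94.  78.]
t 0.69 [339.8, 255.9, 359.4, 272.8] 76 [84. 78. 66.]
t 0.62 [308.9, 213.5, 334.9, 240.2] 193 [83. 76. 64.]
```

Both pictures show the blue box with its lid up and the left pocket holding the elbow. There are three brown rings. The large one is at about (330,198) in the scene picture (full-size pixels), the middle one at (304,172) and the small one at (345,164). In the top picture they're at (296,264), (321,224) and (350,261). The black square is at (247,142) in scene and (327,156) in top. A dark gooseneck in front of the box needs a height check.

```bash
python3 - <<'E'
from h import *
from scipy.spatial.transform import Rotation as Ro
s=cams.snapshot("scene");t=cams.snapshot("top")
f=lambda x,y:(y/1.5,x/1.5)
for k,a,b in[("FR",(438,345),(361,355)),("FL",(321,523),(181,322)),("lidtopR",(337,231),(380,222)),("lidtopL",(190,381),(180,180)),("BR",(357,300),(379,266)),("hosetip",(395,468),(247,360)),("hosebend",(533,405),(370,458))]:
    p=tri([(s,f(*a)),(t,f(*b))]);print(k,p.round(4),np.round(np.subtract(proj(s,p),f(*a)),1), atz(s,*f(*a),.067).round(3),atz(t,*f(*b),.067).round(3))
# ring: rim at z=.055 by ellipse -> map mask contour
for n,q in(("s",s),("t",t)):
  for d in finder.regions_of(q,"ring_mid"):
    c=max(cv2.findContours(d['mask'].astype(np.uint8),0,1)[0],key=cv2.contourArea).reshape(-1,2)
    w=np.array([atz(q,y,x,.055)[:2] for x,y in c]);(cx,cy),R=cv2.minEnclosingCircle(w.astype(np.float32));print(n,d['score'],np.round([cx,cy,R],4),w.min(0).round(3),w.max(0).round(3))
q=observe()['tcp_rot'];print(Ro.from_quat(np.roll(q,-1)).as_matrix().round(3))
E
```

```text
FR [ 0.418  -0.0077  0.0517] [-0.2 -0.5] [0.414 0.001 0.067] [ 0.418 -0.008  0.067]
FL [0.4345 0.2988 0.0321] [-0.1 -0.3] [0.426 0.306 0.067] [0.431 0.285 0.067]
lidtopR [ 0.5948 -0.0161  0.2049] [0.2 0.4] [ 0.67  -0.122  0.067] [ 0.642 -0.008  0.067]
lidtopL [0.6173 0.2757 0.2067] [-0.1 -0.1] [0.697 0.232 0.067] [0.67  0.339 0.067]
BR [ 0.5676 -0.0165  0.0578] [-0.1 -0.3] [ 0.563 -0.011  0.067] [ 0.566 -0.017  0.067]
hosetip [0.3883 0.1822 0.0159] [-0.1 -0.2] [0.38  0.2   0.067] [0.386 0.169 0.067]
hosebend [ 0.2543 -0.0425 -0.0497] [-0.1 -0.4] [0.253 0.025 0.067] [ 0.265 -0.045  0.067]
s 0.98 [ 0.4681 -0.1836  0.0498] [ 0.435 -0.232] [ 0.499 -0.135]
s 0.92 [ 0.3777 -0.1381  0.0681] [ 0.335 -0.206] [ 0.423 -0.071]
s 0.66 [ 0.3897 -0.2495  0.0381] [ 0.366 -0.287] [ 0.41  -0.213]
t 0.76 [ 0.4783 -0.2098  0.0257] [ 0.459 -0.232] [ 0.501 -0.19 ]
t 0.59 [ 0.3802 -0.1476  0.0432] [ 0.339 -0.19 ] [ 0.421 -0.106]
t 0.55 [ 0.3943 -0.2833  0.0203] [ 0.374 -0.298] [ 0.414 -0.275]
[[-0.    -0.92   0.391]
 [ 0.     0.391  0.92 ]
 [-1.     0.     0.   ]]
```

Call:
jog_arm:
  deltas:
    - [[-9.75,0,0],[0,0,0],1]
    - [[-9.75,0,0],[0,0,0],1]
    - [[0,0,0],[0.25,-1.75,-5.4],1]
    - [[0,0,0],[0.25,-1.75,-5.4],1]
    - [[0,0,0],[0.25,-1.75,-5.4],1]
    - [[0,0,0],[0.25,-1.75,-5.4],1]
    - [[0,0,0],[0.25,-1.75,-5.4],1]
    - [[0,0,0],[0.25,-1.75,-5.4],1]
    - [[0,0,0],[0.25,-1.75,-5.4],1]
    - [[0,0,0],[0.25,-1.75,-5.4],1]
    - [[0,0,0],[0.25,-1.75,-5.4],1]
    - [[0,0,0],[0.25,-1.75,-5.4],1]
    - [[0,0,0],[0.25,-1.75,-5.4],1]
    - [[0,0,0],[0.25,-1.75,-5.4],1]
    - [[0,0,0],[0.25,-1.75,-5.4],1]
    - [[0,0,0],[0.25,-1.75,-5.4],1]
    - [[0,0,0],[0.25,-1.75,-5.4],1]
    - [[0,0,0],[0,0,0],1]
    - [[0,0,0],[0,0,0],1]

```text
clock: 3.38
tool_pos: [0.4758, -0.203, 0.201]
tcp_rot: [0.515, -0.484, 0.515, 0.485]
contact_force: [-0.3, 0.7, -1.0]
gripper_width: 1.001
```

```bash
python3 - <<'E'
from h import *
from scipy.spatial.transform import Rotation as Ro
o=observe();print(o['clock'],o['tool_pos'],Ro.from_quat(np.roll(o['tcp_rot'],-1)).as_matrix().round(3),o['joint_positions'].round(2))
s=cams.snapshot("wrist");save(s,'pics/w1.png',1.2)
R,t=P(s);print(-R.T@t)
for d in finder.pinpoint(s,"ring_mid"): print(d['location'],d['score'],atz(s,*d['location'],.0275).round(4))
for d in finder.regions_of(s,"ring_mid"): print(d['extent'],d['score'])
print(proj(s,o['tool_pos']))
E
```

```text
3.375 [ 0.47582957 -0.20298976  0.20098474] [[-0.001 -0.998  0.062]
 [ 0.001  0.062  0.998]
 [-1.     0.001  0.001]] [-0.45 -0.01  1.98  0.    1.17 -1.96]
[ 0.40741051 -0.19921187  0.34881592]
[264.4, 1.0, 369.6, 114.6] 0.82
[132.2, 62.3, 192.1, 114.2] 0.76
[219.0, 137.5, 280.1, 205.8] 0.64
(np.float64(247.67947114892274), np.float64(253.72613184386233))
```

View pics/w1.png

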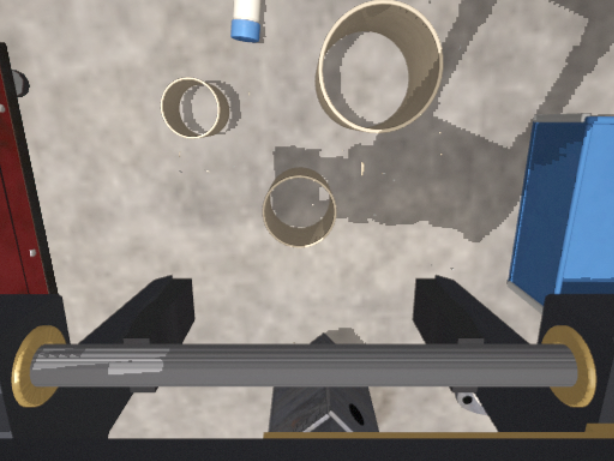

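The wrist picture (shown at 1.2x) has the middle ring between the fingers. Its rim spans columns 263–336 and rows 168–247. The large ring is near (380,65), the small one near (195,107), and the box is on the right.

```bash
python3 - <<'E'
from h import *
s=cams.snapshot("wrist")
f=lambda x,y:(y/1.2,x/1.2)
for z in(.0275,.055):
  for p in[(263,210),(336,210),(300,168),(305,247),(299.5,209)]: print(z,p,atz(s,*f(*p),z).round(4))
print(s['fx'])
for d in finder.regions_of(s,"ring_mid"):
    l,t,r_,b=d['extent'];print(d['extent'],atz(s,t,l,.055).round(4),atz(s,b,r_,.055).round(4))
m=(0.478,-.204)
for c in[(.476,-.2045),(.476,-.209),(.480,-.206)]: 
    e=[proj(s,(c[0]+.028*np.cos(a),c[1]+.028*np.sin(a),.055)) for a in np.linspace(0,6.28,60)];e=np.array(e)*1.2;print(c,e.min(0).round(),e.max(0).round())
E
```

```text
0.0275 (263, 210) [ 0.4763 -0.2359  0.0275]
0.0275 (336, 210) [ 0.4799 -0.1757  0.0275]
0.0275 (300, 168) [ 0.4437 -0.2033  0.0275]
0.0275 (305, 247) [ 0.5104 -0.2032  0.0275]
0.0275 (299.5, 209) [ 0.4772 -0.2058  0.0275]
0.055 (263, 210) [ 0.4704 -0.2327  0.055 ]
0.055 (336, 210) [ 0.4737 -0.1776  0.055 ]
0.055 (300, 168) [ 0.4406 -0.2028  0.055 ]
0.055 (305, 247) [ 0.5016 -0.2027  0.055 ]
0.055 (299.5, 209) [ 0.4713 -0.2051  0.055 ]
331.5867708653352
[218.8, 137.5, 279.4, 205.9] [ 0.4368 -0.2301  0.055 ] [ 0.503  -0.1793  0.055 ]
[131.1, 64.5, 190.4, 113.9] [ 0.3724 -0.2977  0.055 ] [ 0.4151 -0.2528  0.055 ]
[262.2, 0.0, 366.6, 110.3] [ 0.331  -0.1864  0.055 ] [ 0.4212 -0.1011  0.055 ]
(0.476, -0.2045) [178. 264.] [250. 338.]
(0.476, -0.209) [179. 258.] [250. 332.]
(0.48, -0.206) [184. 262.] [255. 336.]
```

Call:
jog_arm:
  deltas:
    - [[0,0,0],[2.5,0.2,-0.2],1]
    - [[0,0,0],[2.5,0,0],1]
    - [[0,0,0],[2.5,0,0],1]
    - [[0,0,0],[2.5,0,0],1]
    - [[0,0,0],[2.5,0,0],1]
    - [[0,0,0],[2.5,0,0],1]
    - [[0,0,0],[2.5,0,0],1]
    - [[0,0,0],[0,0,0],1]
    - [[0,0,0],[0,0,0],-1]
    - [[0,0,0],[0,0,0],-1]
    - [[0,0,0],[0,0,0],-1]
    - [[0,0,0],[0,0,0],-1]
    - [[0,0,0],[0,0,0],-1]
    - [[0,0,0],[0,0,0],-1]
  force: 15

```text
clock: 5.38
tool_pos: [0.4747, -0.2055, 0.027]
tcp_rot: [0.515, -0.485, 0.515, 0.484]
contact_force: [-0.2, 0.2, 5.4]
gripper_width: 0.627
```

Call:
jog_arm:
  deltas:
    - [[0,0,0],[-2,0,0],-1]
    - [[0,0,0],[-3,0,0],-1]
    - [[0,0,0],[-4,0,0],-1]
    - [[0,0,0],[-3,0,0],-1]
    - [[0,0,0],[0,0,2.5],-1]
    - [[0,0,0],[0,0,3.6],-1]
    - [[0,0,0],[0,0,3.6],-1]
    - [[0,0,0],[0,0,3.6],-1]
    - [[0,0,0],[0,0,3.6],-1]
    - [[0,0,0],[0,0,3.6],-1]
    - [[0,0,0],[0,0,3.6],-1]
    - [[0,0,0],[0,0,2.9],-1]
    - [[0,0,0],[0,0,0],-1]
    - [[0,0,0],[0,0,0],-1]

```text
clock: 7.12
tool_pos: [0.4901, 0.0638, 0.1456]
tcp_rot: [0.515, -0.484, 0.516, 0.485]
contact_force: [-0.1, -0.3, -1.1]
gripper_width: 0.622
```

```bash
python3 - <<'E'
from h import *
o=observe();print(o['tool_pos'],o['contact_force'])
s=cams.snapshot("top");t=cams.snapshot("scene");w=cams.snapshot("wrist")
im=np.hstack([cv2.resize(s['img'][80:290,100:380],(400,300)),cv2.resize(w['img'],(400,300))])
cv2.imwrite('pics/c.png',im[:,:,::-1])
for n,q in(("t",s),("s",t),("w",w)):
  for l in("pocket","ring_mid","box_lid_hinge","box_lid_handle"):
    for d in finder.pinpoint(q,l)[:3]: print(n,l,np.round(d['location'],1),round(d['score'],2),atz(q,*d['location'],.005).round(3))
E
```

```text
[0.49009716 0.0637981  0.14557855] [-0.08848826 -0.31581908 -1.13439935]
t pocket [205.  216.9] 0.59 [0.496 0.068 0.005]
t ring_mid [263. 350.] 0.75 [ 0.395 -0.286  0.005]
t ring_mid [263.  293.6] 0.55 [ 0.376 -0.146  0.005]
t ring_mid [197.3 212.2] 0.44 [0.515 0.083 0.005]
s pocket [247.  246.7] 0.71 [0.499 0.059 0.005]
s ring_mid [195.9 328.5] 0.94 [ 0.39  -0.178  0.005]
s ring_mid [164.1 345.1] 0.8 [ 0.393 -0.304  0.005]
s ring_mid [217. 250.] 0.56 [ 0.535 -0.019  0.005]
s box_lid_hinge [247.3 199.6] 0.82 [0.596 0.115 0.005]
s box_lid_handle [200.9 167.3] 0.74 [0.744 0.043 0.005]
w pocket [185.5 255.3] 0.94 [0.495 0.065 0.005]
```

View pics/c.png

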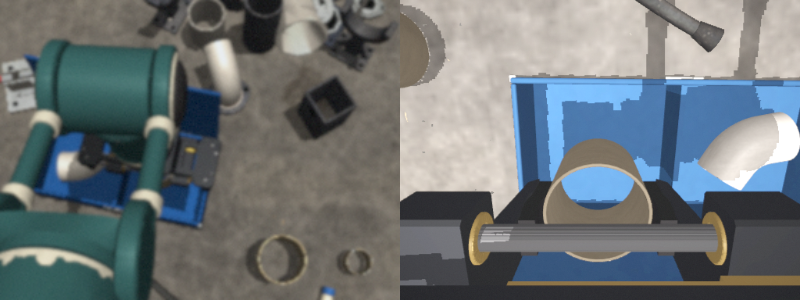

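The wrist picture shows the ring held upright above the pocket. The pocket spans about columns 515–665 and the ring is centred near 597. The top view confirms the arm is over the box.

Call:
jog_arm:
  deltas:
    - [[0,0,0],[2.5,-0.4,0.1],-1]
    - [[0,0,0],[2.5,0,0],-1]
    - [[0,0,0],[2.5,0,0],-1]
    - [[0,0,0],[2,0,0],-1]
    - [[0,0,0],[1.2,0,0],-1]
    - [[0,0,0],[0.6,0,0],-1]
    - [[0,0,0],[0,0,0],-1]
    - [[0,0,0],[0,0,0],0.4]
    - [[0,0,0],[0,0,0],0.65]
    - [[0,0,0],[0,0,0],0.65]
    - [[0,0,0],[0,0,0],0.65]

```text
clock: 9.25
tool_pos: [0.495, 0.065, 0.0336]
tcp_rot: [0.515, -0.485, 0.515, 0.484]
contact_force: [-0.2, -0.5, -0.6]
gripper_width: 0.825
```

Call:
jog_arm:
  deltas:
    - [[0,0,0],[-2,0,0],0.65]
    - [[0,0,0],[-4,0,0],0.65]
    - [[0,0,0],[-5,0,0],0.65]
    - [[0,0,0],[-5,0,0],0.2]
    - [[0,0,0],[-5,0,0],-1]
    - [[0,0,0],[-1,0,0],-1]
    - [[0,0,0],[0,0,0],-1]

```text
clock: 10.12
tool_pos: [0.4949, 0.065, 0.2535]
tcp_rot: [0.515, -0.485, 0.515, 0.484]
contact_force: [-0.3, 0.2, -0.5]
gripper_width: 0.396
```

```bash
python3 - <<'E'
from h import *
o=observe();print(o['tool_pos'],o['contact_force'],o['gripper_width'])
w=cams.snapshot("wrist");s=cams.snapshot("scene")
cv2.imwrite('pics/d.png',np.hstack([cv2.resize(w['img'],(400,300)),cv2.resize(s['img'],(400,300))])[:,:,::-1])
for d in finder.pinpoint(w,"ring_mid")[:3]: print('w',np.round(d['location'],1),d['score'],atz(w,*d['location'],.0325).round(3))
for d in finder.pinpoint(w,"pocket")[:3]: print('wp',np.round(d['location'],1),d['score'],atz(w,*d['location'],.005).round(3))
for l in("box_lid_hinge","box_lid_handle"):
  for d in finder.pinpoint(s,l)[:2]: print(l,np.round(d['location'],1),d['score'])
t=cams.snapshot("top")
f=lambda x,y:(y/1.5,x/1.5)
for k,a,b in[("greypipe top",(225,258),(366,135)),("blackpipe top",(256,192),(427,118)),("elbow upper",(268,250),(378,165)),("bigblack top",(187,165),(403,42)),("knob",(253,300),(287,187)),("smallfork",(160,260),(345,25)),("fork2",(185,325),(310,130)),("bottlecap",(41,203),(282,0))]:
    p=tri([(s,f(*a)),(t,f(*b))]);print(k,p.round(3),np.round(np.subtract(proj(s,p),f(*a)),1))
E
```

```text
[0.49492019 0.06502529 0.25348213] [-0.27850825  0.20740971 -0.51060407] 0.3962339436806881
w [63.6 38.8] 0.91 [ 0.376 -0.152  0.032]
wp [158.1 251.7] 0.87 [0.493 0.063 0.005]
box_lid_hinge [247.4 198.2] 0.78
box_lid_handle [200.8 173.7] 0.81
box_lid_handle [246.4 199.2] 0.53
greypipe top [0.785 0.036 0.088] [0.  0.1]
blackpipe top [ 0.788 -0.064  0.154] [-0.7 -1.3]
elbow upper [0.718 0.005 0.117] [-0.3 -0.6]
bigblack top [ 0.873 -0.013  0.214] [-1.1 -1.7]
knob [0.639 0.129 0.18 ] [0.2 0.5]
smallfork [0.918 0.09  0.108] [-12.4 -15.8]
fork2 [0.807 0.143 0.023] [-1.5 -2.9]
bottlecap [0.918 0.178 0.255] [ 5.1 10.1]
```

View pics/d.png

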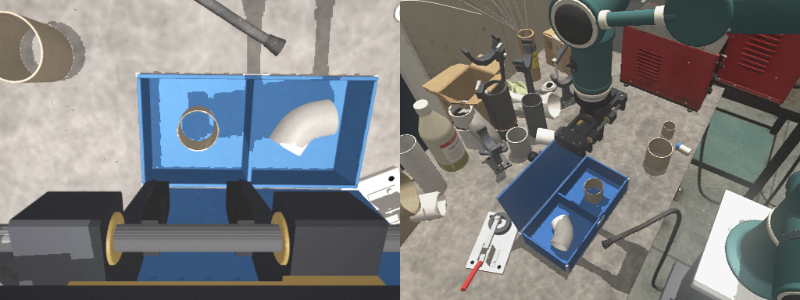

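The wrist view shows the ring upright and well inside the right pocket at about (198,128). The scene view agrees, and nothing tall stands close behind the lid. I'll go over the lid, drop behind it beside the knob, and push it to vertical.

Call:
jog_arm:
  deltas:
    - [[0,0,0],[0,-3,0.25],-1]
    - [[0,0,0],[0,-4.5,0.25],-1]
    - [[0,0,0],[0,-4.5,0.25],-1]
    - [[0,0,0],[0,-4,0.25],-1]
    - [[0,0,0],[0,0,0],-1]
    - [[0,0,0],[2.5,0,0],-1]
    - [[0,0,0],[2.5,0,0],-1]
    - [[0,0,0],[2.6,0,0],-1]
    - [[0,0,0],[0,0,0],-1]
    - [[0,0,0],[0,1.5,0],-1]
    - [[0,0,0],[0,1.5,0],-1]
    - [[0,0,0],[0,1,0],-1]
    - [[0,0,0],[0,1,0],-1]

```text
clock: 12.1
tool_pos: [0.6059, 0.0684, 0.1791]
tcp_rot: [0.516, -0.485, 0.514, 0.483]
contact_force: [2.4, -0.0, 2.0]
gripper_width: 0.003
```

Call:
jog_arm:
  deltas:
    - [[0,0,0],[0,1.2,0],-1]
    - [[0,0,0],[0,1.2,0],-1]
    - [[0,0,0],[0.05,1.5,0],-1]
    - [[0,0,0],[0.15,1.4,0],-1]
    - [[0,0,0],[0.4,1.4,0],-1]
    - [[0,0,0],[0.6,1.3,0],-1]
    - [[0,0,0],[0.7,1.2,0],-1]
    - [[0,0,0],[0.9,1.2,0],-1]

```text
clock: 13.1
tool_pos: [0.5005, 0.0747, 0.1487]
tcp_rot: [0.515, -0.484, 0.515, 0.484]
contact_force: [2.4, -0.2, 0.2]
gripper_width: 0.007
```

```bash
python3 - <<'E'
from h import *
w=cams.snapshot("wrist");s=cams.snapshot("scene");o=observe();print(o['contact_force'],o['torque'])
cv2.imwrite('pics/e.png',np.hstack([cv2.resize(w['img'],(400,300)),cv2.resize(s['img'][120:370,100:433],(400,300))])[:,:,::-1])
E
```

```text
[-0.49481832 -0.23862461 -0.47969279] [-0.03672332 -0.01945089 -0.06913827]
```

View pics/e.png

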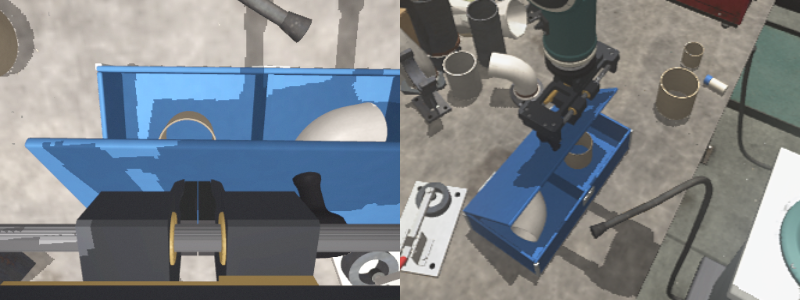

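The lid is about half closed and the fingers are on its outer face, clear of the knob at (310,190). The ring still stands in the pocket. I'll continue along the arc.

Call:
jog_arm:
  deltas:
    - [[0,0,0],[1.1,1.0,0],-1]
    - [[0,0,0],[1.1,0.9,0],-1]
    - [[0,0,0],[1.3,0.7,0],-1]
    - [[0,0,0],[1.3,0.6,0],-1]
    - [[0,0,0],[1.2,0.3,0],-1]
    - [[0,0,0],[1.0,0.2,0],-1]
    - [[0,0,0],[0.3,0,0],-1]
    - [[0,0,0],[0,0,0],-1]

```text
clock: 14.2
tool_pos: [0.4642, 0.0768, 0.0758]
tcp_rot: [0.515, -0.484, 0.515, 0.485]
contact_force: [0.8, -0.3, 0.3]
gripper_width: 0.008
```

Call:
jog_arm:
  deltas:
    - [[0,0,0],[0.2,0,0],-1]
    - [[0,0,0],[0.2,0,0],-1]
    - [[0,0,0],[0,0,0],-1]

```text
clock: 14.58
tool_pos: [0.4649, 0.0769, 0.0738]
tcp_rot: [0.515, -0.485, 0.515, 0.484]
contact_force: [-4.3, -1.1, 10.8]
gripper_width: 0.007
```

Call:
jog_arm:
  deltas:
    - [[0,0,0],[0.1,0,0],-1]
    - [[0,0,0],[0.1,0,0],-1]
    - [[0,0,0],[0,0,0],-1]

```text
clock: 14.95
tool_pos: [0.465, 0.0769, 0.0737]
tcp_rot: [0.515, -0.484, 0.515, 0.484]
contact_force: [-10.4, -1.8, 25.7]
gripper_width: 0.007
```

The height holds at 0.0737 m, which is rim plus lid thickness, while the force rises to 26 N. So the lid is seated, and I'll retreat and check.

Call:
jog_arm:
  deltas:
    - [[0,0,0],[-1,0,0],-1]
    - [[0,0,0],[-4,0,0],-1]
    - [[0,0,0],[-5,0,0],-1]
    - [[0,0,0],[-5,0,0],-1]
    - [[0,0,0],[-3,0,0],-1]
    - [[0,0,0],[0,0,5],-1]
    - [[0,0,0],[0,0,5],-1]
    - [[0,0,0],[0,0,5],-1]
    - [[0,0,0],[0,0,5],-1]
    - [[0,0,0],[0,0,0],-1]
    - [[0,0,0],[0,0,0],-1]

```text
clock: 16.32
tool_pos: [0.4765, 0.2762, 0.2499]
tcp_rot: [0.515, -0.485, 0.515, 0.484]
contact_force: [0.0, 0.2, -0.8]
gripper_width: 0.008
```

```bash
python3 - <<'E'
from h import *
w=cams.snapshot("top");s=cams.snapshot("scene");o=observe();print(o['clock'],o['tool_pos'],o['contact_force'])
cv2.imwrite('pics/f.png',np.hstack([cv2.resize(w['img'],(400,300)),cv2.resize(s['img'][120:370,100:433],(400,300))])[:,:,::-1])
L={}
for n,q in(("t",w),("s",s)):
  for l in("box_lid_handle","square_mid"):
    for d in finder.pinpoint(q,l)[:2]: print(n,l,np.round(d['location'],1),round(d['score'],2)); L.setdefault((n,l),d['location'])
for l in("box_lid_handle","square_mid"):
  if ("t",l) in L and ("s",l) in L: print(l,tri([(w,L["t",l]),(s,L["s",l])]).round(4))
print(proj(w,(.447,.139,.11)),proj(s,(.447,.139,.11)))
E
```

```text
16.425 [0.47666168 0.27544276 0.25009959] [ 0.30093871 -0.33873405 -0.17340305]
t box_lid_handle [209.8 173.6] 0.96
t square_mid [158.6 326.3] 0.66
s box_lid_handle [263.1 245.2] 0.91
s square_mid [141.  249.1] 0.68
box_lid_handle [0.4517 0.1482 0.1175]
square_mid [ 0.6364 -0.1915  0.0718]
(np.float64(213.5076072064137), np.float64(177.93580674551345)) (np.float64(262.05415502628006), np.float64(248.94172206152746))
```

View pics/f.png

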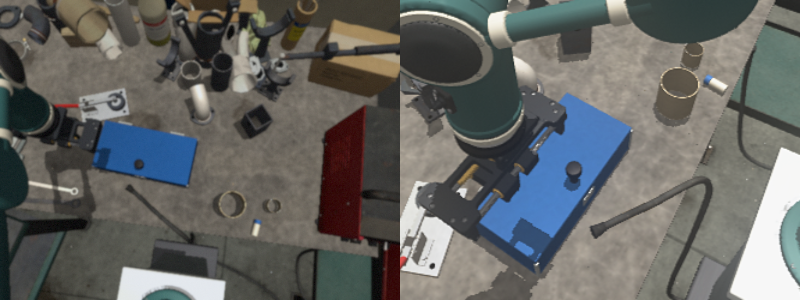

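Both views show the lid flat on the box with the knob pointing up. The black square is in its original place, and the gripper hangs free at z = 0.25.

```bash
python3 -c "
from h import *
ticket.close_job()"
```

```text
the job is handed in; nothing more can be done
```

The middle-sized brown ring is standing upright in the right-hand pocket with the lid closed over it, and I handed the job in at about 16.5 s on the robot clock.

- **Ring:** The grip opening read 55 mm, which matches the 56 mm ring. After release, and again with the lid half closed, the pictures showed it standing upright in the pocket. I didn't see it again after the lid closed, and the finder didn't report it in the post-release wrist view, so I judged that by eye.
- **Lid:** I pushed it over from behind, then pressed it down. The fingertips stopped at z = 0.0737 m, about rim plus lid thickness, while the force rose to 26 N. The last pictures showed it flat with the knob up. The knob end measured 0.1175 m high against about 0.11 m expected, which I put down to measurement error given the press reading and the flat lid.
- **Black square:** The arm never went near it. The finder put its centre about 11 mm from the first fix in x and 13 mm higher in z. Since it shows no visible move, I read that as finder error, and it is within the 30 mm limit.
- **At hand-in:** The gripper was clear at z = 0.25 m with the force reading near zero.

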